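# Load a tube into the cross-drilling jig

## Robot

A 7-joint arm with a two-finger parallel gripper is mounted at the origin on a cart in front of the work surface, level with it; the furniture and walls round the work are solid. World frame = base frame: x ahead of the robot, y to its left, z up, the work surface at z = 0. Lengths are in m, angles in rad, forces in N, time in s.
With the tool pointing down it reaches from about 0.4 to 0.875 m from the base axis. Payload 6.5 kg.
Tool frame: the origin (TCP) lies midway between the tips of the shut fingers; the grasp point (between the pads) lies 19 mm behind it (hold_point_z is the distance from the TCP to the grasp point, in m); y points along the fingers, x is the direction in which the jaws open and shut, and the axes are right-handed (so a half turn about y gives the same grasp; the last joint's range is limited). The gripper opens to 85 mm and grips with 20 to 120 N. Pads are 22 mm wide; open, the fingers measure 114 mm over their backs; the gripper's body (76 mm by 85 mm) begins 54 mm behind the grasp point. The pads swing forward as they close: fully open they stand 13 mm farther back than shut.
Start: joints at [1.24, 0.536, -0.004, 1.538, 0.003, 1.067, -0.071], TCP at [0.17, -0.627, 0.231] pointing down, gripper open.
Joint ranges: [-2.7, 2.7], [-0.37, 2.16], [-1.27, 1.26], [0.24, 2.4], [-1.31, 4.45], [0.19, 1.91], [-2.76, 2.76]. Speed limits (rad/s): [2.39, 2.39, 3.14, 3.14, 3.14, 3.14, 3.14].

## Interface

Orientations are given as a unit quaternion [x, y, z, w].
In Python, from rig import read_state, capture, camera_model, close_job, recognise, masks_of, hold_point_z gives the robot as it stands.
- The arm moves only by the tool play_rows, never from a script. Its argument "increments" is a list of rows, each a list of 3 entries, a list of its own where there are three numbers: the finger opening in m, from 0 to 0.0854, then the shift along the tool's x, y, z in m, then the turn, a rotation vector about the tool's x, y, z in degrees. A call has exactly 10 rows; each row is the pose to reach, as a shift and turn from the pose commanded when the call began, along the tool's axes at that moment; what a row does not reach only later rows make up. A row lasts 1/10 s, in which the tool goes at most 50 mm and 8.59 degrees, less where a joint would pass 70% of its speed; a pose out of reach is approached as far as the arm can. A call with a gripper value outside its range is refused whole. The fingers move at their own pace and stop on an object; "grip_force" is the grip in N (left out, the last holds). Time passes only in rows, so rows that repeat a pose let the fingers close, or fill a call up. It gives the time, the measured TCP pose, the force and the opening at its end, in the units of the state.
- read_state(): the state, without advancing time (a new reading comes with each control period).
- capture(name): name is "scene" or "top" or "wrist"; returns (picture, depth): 480x640x3 uint8, red, green, blue; 480x640 float32, m along the optical axis (not along the pixel's ray), 0 where there is no reading.
- camera_model(name): a dict with "K" (3x3 intrinsics, pixels), "pose" (4x4, takes a point from camera to world coordinates). Camera axes: x right, y up, looking along -z (the intrinsics and any distortion apply to the point x, -y, -z); pixel columns grow to the right and rows downward; lengths in m; the calibration is good to about 2 mm. A picture is of the moment at which its call begins: read the wrist's pose just before it. camera_model takes no time and is no camera call; for the wrist camera it gives the pose at the moment of the call.
- close_job(): hands the job in, once; it reports no verdict.
Trained networks look in the newest picture that a camera, given by its name, has taken for a name from the list of things; names that differ only in an ending like _2 or _b are one class to them, and where a whole thing is asked for, a point or a joint stands for the part that bears it (a point fixed in the world has none). Each returns a list of dicts, best first, with "confidence" (0 to 1); they miss things now and then, are a little off and sometimes report something else, mostly with a low value. They report only what shows in the picture. A call takes as long as a camera call.
- recognise(name, camera): "centre" ([column, row] in pixels, amid what is visible of it).
- masks_of(name, camera): "mask" (480x640 bool, what is visible of it) and "centre" ([column, row] in pixels, amid what is visible of it).
The state is a dict: "time_s": time; "joint_pos": joint angles; "dq": joint speeds; "joint_torque": joint torques, N m; "tool_pos": TCP position; "orientation": TCP orientation; "ft_force": force on the tool from outside, world axes, zero at the start; "wrist_torque": the same for the moment, N m; "finger_gap": finger opening in m.
Only numpy, scipy, OpenCV 4.12 (cv2) and the standard library are available. Lean on these libraries where they do the work, as an engineer would, in place of code of your own. Each camera call takes 0.05 s, during which the arm holds its last target.

## Task

Load the drilling jig: pull up the black index knob, slide the plate it stands on clear of the V-blocks as far as it goes and let the pin drop into its hole there. Lay the loose steel tube in the two V-blocks, set down gently and not dropped, with its end up against the end stop. Then pull the knob again and slide the plate back over the tube until the pin drops home and locks it; leave the other things on the bench where they are.

Things in the scene. Friction and masses are not known exactly. Their poses are not given: they have to be found in the camera images.
- drill_jig: Cross-drilling jig of aluminium and steel, bolted to the bench. Origin on the bench under the drill bush of the closed plate; x along the tube line to the end stop, -y the way the plate opens, z up. Base 15 high: x -85..85, y -220..60, tongue to x 156 at y -22..22. The plate's guide block: x -50..50, y -205..-70, 95 high.
- vee_near (a point): Apex of the V of the near V-block (jig x -55, y 0, height 30). Both V-blocks: dark steel, 24 thick, 64 wide, 90 degree V open upward, mouth 44 wide, tops at height 52. 86 mm stay free between the two blocks.
- vee_far (a point): The same for the far V-block (jig x +55).
- stop_face (a point): Centre of the face of the end stop's round button (18 mm), jig x 130, y 0, height 54; it looks to the jig's -x. Behind it an upright 36 wide, 75 high.
- slide_plate (a joint): m. Steel plate 70 wide, 193 long, 10 thick, underside at height 77, drill bush (28 wide, 8 high) at its nose. 0 = closed over the V-blocks (jig y -165..28); 0.100 = open (nose at y -72). Stops 0.8 mm past either end; index holes have 1.5 mm play, so at either stop the pin is over its hole. Resistance about 3 N, stays where left; locked at 0 and 0.100 while the pin is down.
- index_plunger (a joint): m, spring plunger on the slide plate. 0 = pin down in an index hole; grows as the knob is pulled straight up, stop at 0.011. Plate is free above 0.006. Let go between holes, the pin rides at 0.0055 and does not lock. Spring 6 N at 0, 10.5 N at the stop; let go, it springs down.
- knob (a point): Centre of the plunger's black round knob: 26 to 27 mm diameter, from 15 mm below this point to 12 mm above it (lowest 8 mm taper to the stem). Rides on the plate at jig x 0, y -85 mm closed, -185 mm open; height 120.5 mm with the pin down. Under it a 25 mm hexagon collar and sleeve on the plate, tops at 94 and 104 mm.
- tube_seat (a point): Where the tube's centre lies when the tube is seated in both V-blocks with its end against the stop: jig x = 0, y = 0, height 53.8 mm. Axes as the jig's. Pushed along the V's, the seated tube drags with up to about 5 N, more if pressed down.
- tube: Loose stainless tube offcut, 33.6 mm outside diameter, 260 long, about 0.3 kg, lying on the bench left of the jig (larger y). Origin on its skin at mid length; its own y axis runs along the tube. It can roll. Either end may go to the stop.
- tube_center (a point): Centre of the tube: on its axis, at mid length.
- marker: Bystander: yellow paint marker with black cap, 136 long, 15 thick, lying near the jig's front. Origin at the centre of its underside.
- punch: Bystander: dark centre punch, 105 long, 11 thick, lying beyond the end of the jig's guide. Origin at the centre of its underside.
- ferrule: Bystander: steel clamp ferrule, 44 wide, 55 high, standing on its flange right of the jig. Origin under its centre.
- hex_nut: Bystander: hexagon nut, 23 wide, 10 high, lying near the jig's front left corner. Origin under its centre.

How it is judged:
On the way, in this order (a step that is already met when the one before it is completed fails the run):
1. the plate is slid fully open and the plunger pin is down in the index hole there (value of joint slide_plate above 0.097 m and value of joint index_plunger below 0.002 m), for 0.2 s.
2. the tube lies in both V-blocks with its end up to the stop, let go, the plate still pinned open (all of step 1 and x of tube_center in the frame of tube_seat between -0.006 and 0.004 m and y of tube_center in the frame of tube_seat between -0.004 and 0.004 m and z of tube_center in the frame of tube_seat between -0.004 and 0.004 m and angle between the y axis of tube and the x axis of drill_jig, either way round below 0.04 rad and contact force between the fingers and tube below 0.1 N), for 0.2 s.
3. with the tube in place, the knob is pulled and the plate slid back over it (x of tube_center in the frame of tube_seat between -0.006 and 0.004 m and y of tube_center in the frame of tube_seat between -0.004 and 0.004 m and z of tube_center in the frame of tube_seat between -0.004 and 0.004 m and angle between the y axis of tube and the x axis of drill_jig, either way round below 0.04 rad and value of joint slide_plate below 0.01 m), for 0.1 s.
At the end, for the whole second after the job is handed in: The tube lies at rest in both V-blocks (centre within 4 mm of the seat across and in height, within 0.04 rad of the jig's line), its end within 6 mm of the stop face; the plate is closed over it (within 3 mm) and the plunger pin is down in its hole (within 2 mm) (x of tube_center in the frame of tube_seat between -0.006 and 0.004 m and y of tube_center in the frame of tube_seat between -0.004 and 0.004 m and z of tube_center in the frame of tube_seat between -0.004 and 0.004 m and angle between the y axis of tube and the x axis of drill_jig, either way round below 0.04 rad and value of joint slide_plate below 0.003 m and value of joint index_plunger below 0.002 m and linear speed of tube below 0.02 m/s); the robot touches nothing.
It fails at once if the tube is dropped towards the V-blocks from more than about 15 mm instead of being set down (contact force between the fingers and tube below 0.1 N and linear speed of tube above 0.25 m/s and z of tube_center in the frame of tube_seat above 0.015 m and horizontal distance between tube_center and tube_seat below 0.08 m).
It fails at once if a bystander (marker, punch, ferrule, nut) is moved more than 30 mm (distance of any of marker, punch, ferrule, hex_nut from where it was at the start of the episode above 0.03 m).
It also fails if it takes over 66 s, if anything falls off the work surface, if the arm or the gripper's body presses on something with over 40 N, if the wrist force passes 120 N, or if a joint passes its speed limit or range.

## Working session

There is one attempt and no reset: what is moved stays moved. The work goes in short steps, Python scripts to look and compute and a tool call to move; the robot and the scene stay as the last step left them, time stands still between calls to the robot, and variables do not carry over. Pictures are saved under pics/ and viewed, and the job is handed in when it is done.

Besides the shell and the picture viewer there is one more tool, called after "Call:" in YAML: its name, and indented under it one key for each argument. play_rows: Moves the arm, as the interface text tells. Its arguments: {"type":"object","properties":{"increments":{"type":"array","items":{"type":"array"}},"grip_force":{"type":"number"}},"required":["increments"]}

```bash
ls; mkdir -p pics
cat > h.py <<'E'
import numpy as np, cv2
from rig import *
from scipy.spatial.transform import Rotation as R
def snap(cam,fn):
    m=camera_model(cam); im,d=capture(cam)
    cv2.imwrite('pics/'+fn+'.png',im[:,:,::-1]); np.savez('pics/'+fn,im=im,d=d,K=m['K'],pose=m['pose'])
    return im,d,m
def px2w(m,u,v,z):
    K=np.array(m['K']);P=np.array(m['pose'])
    r=np.array([(u-K[0,2])/K[0,0],-(v-K[1,2])/K[1,1],-1.0]);
    return (P@np.append(r*z,1))[:3]
def cloud(m,d):
    K=np.array(m['K']);P=np.array(m['pose'])
    v,u=np.mgrid[:480,:640]
    p=np.stack([(u-K[0,2])/K[0,0]*d,-(v-K[1,2])/K[1,1]*d,-d,np.ones_like(d)],-1)@P.T
    return p[...,:3]
E
python3 - <<'E'
from h import *
s=read_state()
print(s, hold_point_z)
for c in ['top','scene','wrist']:
    im,d,m=snap(c,c+'0'); print(c,np.round(m['pose'],3).tolist(),np.round(m['K'],1).tolist(),[k for k in m])
    for n in ['knob','tube','marker','punch','ferrule','hex_nut','drill_jig','slide_plate'] if c!='wrist' else []:
        r=recognise(n,c)
        C=cloud(m,d)
        for q in r[:2]:
            u,v=map(int,q['centre']); print(n,round(q['confidence'],2),u,v,np.round(C[v,u],3))
E
```

```text
pics
{'time_s': 0.0, 'joint_pos': array([ 1.23983232,  0.53719768, -0.00443494,  1.53888363,  0.00258086,
        1.06728869, -0.07119376]), 'dq': array([-6.83199713e-04,  2.97063456e-05,  6.31196631e-04, -9.74901921e-04,
       -1.87888229e-03, -2.29980364e-03,  3.97690354e-04]), 'joint_torque': array([-8.69134328e-04, -5.83414757e+01,  1.04796510e+00, -2.59104860e+01,
        1.22247561e-02,  9.67684609e-03, -1.62712433e-05]), 'tool_pos': array([ 0.1699106 , -0.62673715,  0.2303886 ]), 'orientation': array([-0.56128941,  0.43012981, -0.42908752,  0.56198438]), 'ft_force': array([0.1944132 , 0.14344536, 0.59219328]), 'wrist_torque': array([-0.0210442 ,  0.01727387,  0.03194179]), 'finger_gap': 0.0854879195862724} 0.0187
top [[0.001, 0.998, -0.061, 0.436], [-1.0, 0.002, 0.002, -0.139], [0.002, 0.061, 0.998, 1.183], [0.0, 0.0, 0.0, 1.0]] [[499.4, 0.0, 316.6], [0.0, 499.4, 236.0], [0.0, 0.0, 1.0]] ['K', 'pose']
knob 0.51 314 210 [ 0.555 -0.136  0.134]
tube 0.82 151 236 [0.506 0.24  0.033]
tube 0.49 311 215 [ 0.55  -0.129  0.084]
marker 0.79 344 264 [ 0.442 -0.206  0.012]
punch 0.69 407
[... 211 characters left out ...]
_jig 0.27 153 232 [0.515 0.236 0.033]
scene [[-0.895, 0.186, -0.406, -0.047], [-0.446, -0.375, 0.813, 0.989], [-0.001, 0.908, 0.418, 0.66], [0.0, 0.0, 0.0, 1.0]] [[463.9, 0.0, 315.4], [0.0, 463.9, 241.3], [0.0, 0.0, 1.0]] ['K', 'pose']
tube 0.92 244 326 [0.504 0.258 0.027]
ferrule 0.34 300 224 [ 0.564 -0.133  0.128]
hex_nut 0.45 329 287 [ 0.414 -0.018  0.011]
drill_jig 0.84 300 258 [ 0.564 -0.129  0.016]
slide_plate 0.89 300 239 [ 0.558 -0.119  0.086]
slide_plate 0.26 300 258 [ 0.564 -0.129  0.016]
wrist [[0.262, 0.915, 0.305, 0.249], [-0.965, 0.249, 0.082, -0.607], [-0.001, -0.316, 0.949, 0.375], [0.0, 0.0, 0.0, 1.0]] [[418.1, 0.0, 316.7], [0.0, 418.1, 243.5], [0.0, 0.0, 1.0]] ['K', 'pose']
```

Run:
```python
from h import *
print(np.round(R.from_quat(read_state()['orientation']).as_matrix(),3))
```

```text
[[ 0.262 -0.     0.965]
 [-0.965  0.     0.262]
 [-0.    -1.    -0.   ]]
```

View pics/top0.png

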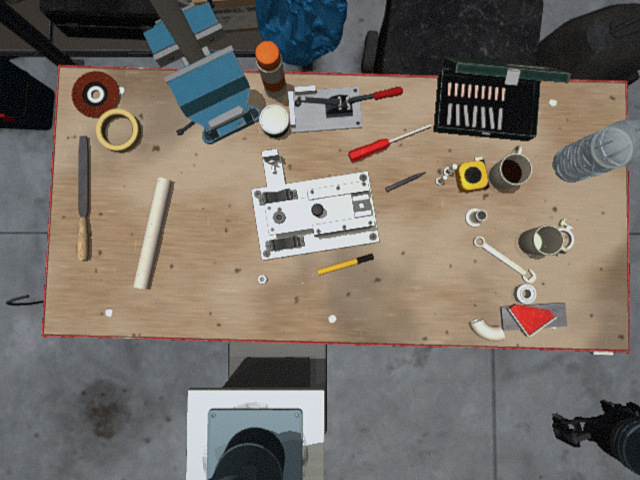

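View pics/scene0.png

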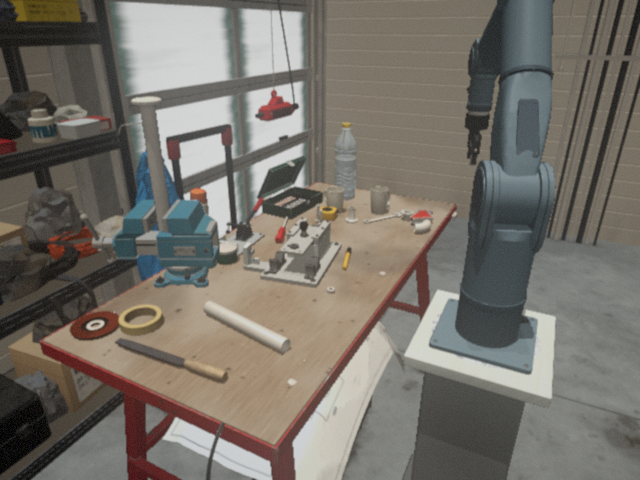

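View pics/wrist0.png

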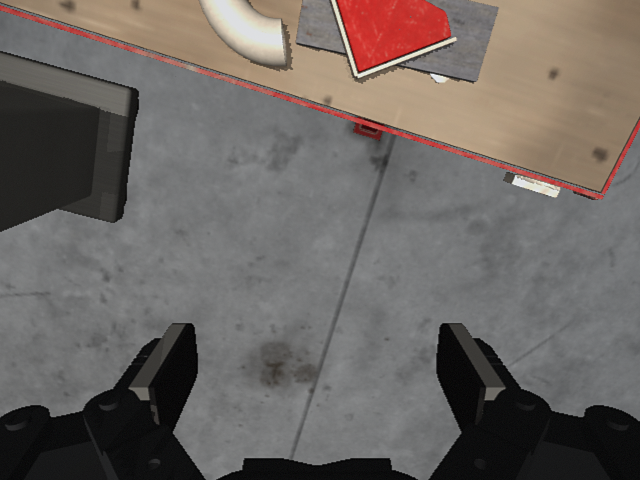

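```bash
cat > fit.py <<'E'
from h import *
from scipy.optimize import minimize
def jigmodel(q,op=0.):
    x,y=q[...,0]*1e3,q[...,1]*1e3
    h=np.zeros(x.shape)
    def box(a,b,c,d,z):
        m=(x>a)&(x<b)&(y>c)&(y<d); h[m]=np.maximum(h[m],z)
    o=op*1e3
    box(-85,85,-220,60,15);box(0,156,-22,22,15);box(-50,50,-205,-70,95)
    box(-35,35,-165-o,28-o,87);box(-67,-43,-32,32,52);box(43,67,-32,32,52)
    box(130,150,-18,18,75)
    k=np.hypot(x,y+85+o)<13.5; h[k]=132.5
    k=np.hypot(x,y+o)<14; h[k]=np.maximum(h[k],95)
    return h/1e3
def fitjig(P,x0,op=0.,zoff=0.):
    P=P.reshape(-1,3)
    P=P[np.hypot(P[:,0]-x0[0],P[:,1]-x0[1]+.08)<0.23]; P=P[P[:,2]<.15]
    def f(p):
        c,s=np.cos(p[2]),np.sin(p[2]);d=P[:,:2]-p[:2]
        q=np.stack([d[:,0]*c+d[:,1]*s,-d[:,0]*s+d[:,1]*c],-1)
        return np.mean(np.minimum(np.abs(jigmodel(q,op)-P[:,2]+zoff),.03))
    best=None
    for k in range(8):
        st=np.array(x0)+np.random.RandomState(k).randn(3)*[.008,.008,.03]
        r=minimize(f,st,method='Nelder-Mead',options=dict(initial_simplex=[st,st+[.01,0,0],st+[0,.01,0],st+[0,0,.05]],xatol=1e-4,fatol=1e-7))
        if best is None or r.fun<best.fun: best=r
    return best.x,best.fun
E
python3 - <<'E'
from fit import *
for c in ['top','scene']:
    z=np.load(f'pics/{c}0.npz');m=dict(K=z['K'],pose=z['pose']);C=cloud(m,z['d'])
    p,f=fitjig(C,[.54,-.05,.14]); print(c,p,f)
    c_,s_=np.cos(p[2]),np.sin(p[2])
    print('knob',p[:2]+[-s_*-.085,c_*-.085])
    u=C[...,2]
    t=(u>.008)&(u<.05)&(C[...,1]>.12)&(C[...,1]<.34)&(C[...,0]>.34)&(C[...,0]<.67)
    t=t.astype(np.uint8);n,l,st,_=cv2.connectedComponentsWithStats(t);i=1+st[1:,4].argmax()
    Q=C[l==i];mu=Q[:,:2].mean(0);U,S,V=np.linalg.svd(Q[:,:2]-mu);
    a=(Q[:,:2]-mu)@V[0];b=(Q[:,:2]-mu)@V[1]
    print('tube',mu+V[0]*(a.min()+a.max())/2,V[0],np.ptp(a),np.ptp(b),np.percentile(Q[:,2],[50,99]), len(Q))
    tb=C[250:300,200:245] if c=='top' else C[300:310,320:325]; print('bench',np.median(tb[...,2]))
E
```

```text
top [ 0.54396832 -0.05795119  0.15899057] 0.003557347806095909
knob [ 0.55742566 -0.14187914]
tube [0.51265281 0.2395629 ] [-0.98060893  0.19597482] 0.2600391834269539 0.0353070540427807 [0.03018546 0.03671912] 1686
bench -0.0006352685949430059
scene [ 0.54585014 -0.05814611  0.15314345] 0.010997759401962156
knob [ 0.55881651 -0.1421513 ]
tube [0.51461044 0.25086336] [-0.98235763  0.18701202] 0.2615542437979179 0.03519321543460376 [0.02853101 0.03502256] 1267
bench -0.0011287755061841764
```

```bash
cat >> h.py <<'E'
def to(p,yaw):  # yaw (rad): direction of tool x in world; tool y down
    s=read_state();A=R.from_quat(s['orientation']);x=np.array([np.cos(yaw),np.sin(yaw),0]);y=np.array([0,0,-1.]);z=np.cross(x,y)
    B=R.from_matrix(np.stack([x,y,z],1))
    print('t',round(s['time_s'],2),'tcp',np.round(s['tool_pos'],4),'shift',np.round(A.inv().apply(np.array(p)-s['tool_pos']),4),'rot',np.round((A.inv()*B).as_rotvec(degrees=True),2),'F',np.round(s['ft_force'],1),'gap',round(s['finger_gap'],4))
E
python3 - <<'E'
from h import *
to([.5575,-.142,.26],-np.pi/2+.157)
z=np.load('pics/top0.npz');C=cloud(dict(K=z['K'],pose=z['pose']),z['d'])
for y in np.arange(-.1,.3,.05):
    print(round(y,2),[round(float(C[...,2][(abs(C[...,0]-x)<.02)&(abs(C[...,1]-y)<.025)].max(initial=0)),2) for x in np.arange(.4,.95,.04)])
E
```

```text
t 0.95 tcp [ 0.1701 -0.6273  0.2313] shift [-0.367  -0.0287  0.5009] rot [ 0.    6.18 -0.  ] F [-0.1  0.5  0.3] gap 0.0855
-0.1 [0.01, 0.0, 0.06, 0.09, 0.09, 0.1, 0.02, 0.01, 0.0, 0.04, 0.1, 0.05, 0.01, 0.0]
-0.05 [0.01, 0.02, 0.06, 0.1, 0.1, 0.09, 0.04, 0.08, 0.06, 0.05, 0.05, 0.22, 0.22, 0.0]
0.0 [0.01, 0.02, 0.03, 0.02, 0.02, 0.06, 0.02, 0.08, 0.01, 0.16, 0.21, 0.22, 0.22, 0.0]
0.05 [0.01, 0.01, 0.01, 0.01, 0.01, 0.01, 0.01, 0.01, 0.16, 0.2, 0.21, 0.21, 0.21, 0.21]
0.1 [0.01, 0.01, 0.01, 0.01, 0.01, 0.01, 0.01, 0.01, 0.16, 0.21, 0.21, 0.44, 0.41, 0.21]
0.15 [0.01, 0.01, 0.01, 0.01, 0.01, 0.01, 0.01, 0.01, 0.06, 0.21, 0.21, 0.21, 0.21, 0.21]
0.2 [0.01, 0.01, 0.01, 0.03, 0.04, 0.04, 0.04, 0.01, 0.06, 0.06, 0.01, 0.21, 0.21, 0.21]
0.25 [0.04, 0.04, 0.04, 0.04, 0.04, 0.04, 0.04, 0.01, 0.01, 0.01, 0.01, 0.01, 0.01, 0.0]
```

Call:
play_rows:
  increments:
    - [0.07,[-0.012,-0.001,0.017],[0,0.5,0]]
    - [0.07,[-0.036,-0.003,0.05],[0,1,0]]
    - [0.07,[-0.062,-0.005,0.085],[0,2,0]]
    - [0.07,[-0.09,-0.007,0.122],[0,3,0]]
    - [0.07,[-0.117,-0.01,0.16],[0,4,0]]
    - [0.07,[-0.145,-0.012,0.198],[0,5,0]]
    - [0.07,[-0.173,-0.014,0.236],[0,6.2,0]]
    - [0.07,[-0.2,-0.016,0.273],[0,6.2,0]]
    - [0.07,[-0.227,-0.018,0.31],[0,6.2,0]]
    - [0.07,[-0.25,-0.02,0.341],[0,6.2,0]]

```text
time_s: 1.95
tool_pos: [0.4354, -0.2945, 0.2517]
orientation: [-0.538, 0.459, -0.459, 0.538]
ft_force: [-0.1, -0.3, -0.4]
finger_gap: 0.0703
```

Run:
```python
from h import *
to([.5575,-.142,.26],-np.pi/2+.157)
```

```text
t 1.95 tcp [ 0.4354 -0.2945  0.2517] shift [-0.1313 -0.0082  0.1446] rot [-0.05  0.07  0.01] F [-0.1 -0.3 -0.4] gap 0.0703
```

Call:
play_rows:
  increments:
    - [0.07,[-0.02,-0.002,0.022],[0,0,0]]
    - [0.07,[-0.044,-0.003,0.048],[0,0,0]]
    - [0.07,[-0.068,-0.004,0.076],[0,0,0]]
    - [0.07,[-0.092,-0.005,0.102],[0,0,0]]
    - [0.07,[-0.11,-0.006,0.122],[0,0,0]]
    - [0.07,[-0.122,-0.007,0.136],[0,0,0]]
    - [0.07,[-0.13,-0.008,0.144],[0,0,0]]
    - [0.07,[-0.13,-0.008,0.144],[0,0,0]]
    - [0.07,[-0.13,-0.008,0.144],[0,0,0]]
    - [0.07,[-0.13,-0.008,0.144],[0,0,0]]

```text
time_s: 2.95
tool_pos: [0.5549, -0.1475, 0.2592]
orientation: [0.537, -0.46, 0.46, -0.537]
ft_force: [0.4, 0.7, -0.3]
finger_gap: 0.0705
```

Run:
```python
from fit import *
to([.5575,-.142,.26],-np.pi/2+.157)
im,d,m=snap('wrist','wrist1');C=cloud(m,d)
z=C[...,2]
print(fitjig(C,[.544,-.058,.157]))
k=(z>.127)&(z<.14)&(np.hypot(C[...,0]-.5575,C[...,1]+.142)<.04)
Q=C[k];print(k.sum(),Q.min(0),Q.max(0),(Q.min(0)+Q.max(0))/2)
for q in recognise('knob','wrist')[:2]: print(q); u,v=map(int,q['centre']);print(C[v,u])
```

```text
t 2.95 tcp [ 0.5549 -0.1475  0.2592] shift [-0.005  -0.0008  0.0034] rot [ 0.04 -0.14  0.03] F [ 0.4  0.7 -0.3] gap 0.0705
(array([ 0.54589384, -0.05956561,  0.15796833]), np.float64(0.003448444997243679))
1152 [ 0.54637491 -0.15658392  0.12701435] [ 0.5724658  -0.13012779  0.13507101] [ 0.55942036 -0.14335585  0.13104268]
{'centre': [307.0, 218.8], 'confidence': 0.94}
[ 0.56356774 -0.14056255  0.13414715]
```

View pics/wrist1.png

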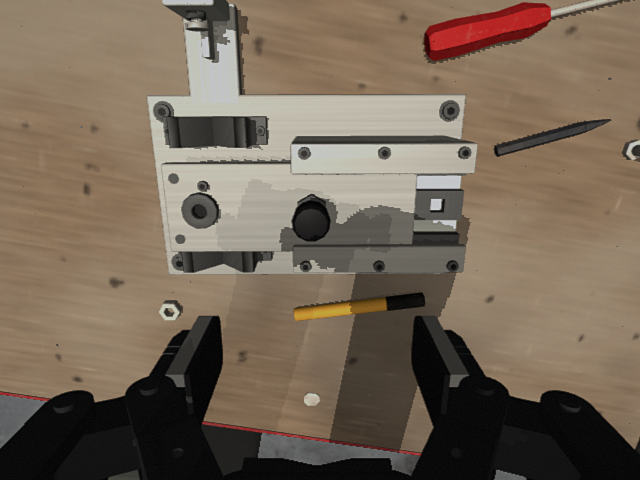

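Run:
```python
from h import *
to([.5593,-.1435,.16],-np.pi/2+.158); print(read_state()['dq'].round(4))
```

```text
t 3.05 tcp [ 0.5551 -0.1472  0.2593] shift [-0.003   0.0992  0.0048] rot [ 0.03 -0.18  0.03] F [-0.2 -0.1  0.8] gap 0.07
[-0.0041  0.0015 -0.006  -0.0037 -0.0014  0.0002 -0.0006]
```

Call:
play_rows:
  increments:
    - [0.07,[-0.001,0.01,0.001],[0,0,0]]
    - [0.07,[-0.002,0.03,0.003],[0,0,0]]
    - [0.07,[-0.003,0.05,0.005],[0,0,0]]
    - [0.07,[-0.003,0.07,0.005],[0,0,0]]
    - [0.07,[-0.003,0.085,0.005],[0,0,0]]
    - [0.07,[-0.003,0.095,0.005],[0,0,0]]
    - [0.07,[-0.003,0.099,0.005],[0,0,0]]
    - [0.07,[-0.003,0.099,0.005],[0,0,0]]
    - [0.07,[-0.003,0.099,0.005],[0,0,0]]
    - [0.07,[-0.003,0.099,0.005],[0,0,0]]

```text
time_s: 4.05
tool_pos: [0.5608, -0.1423, 0.1611]
orientation: [-0.537, 0.459, -0.46, 0.538]
ft_force: [0.2, -0.7, 0.3]
finger_gap: 0.0703
```

Run:
```python
from h import *
to([.5593,-.1435,.105],-np.pi/2+.158)
im,d,m=snap('wrist','wrist2');C=cloud(m,d)
z=C[...,2]
k=(z>.127)&(z<.14)&(np.hypot(C[...,0]-.5593,C[...,1]+.1435)<.03)
Q=C[k];print(k.sum(),(Q.min(0)+Q.max(0))/2,np.ptp(Q,axis=0))
to([.5593,-.1435,.105],-np.pi/2+.158)
```

```text
t 4.05 tcp [ 0.5608 -0.1423  0.1611] shift [ 0.0009  0.0561 -0.0017] rot [-0.08 -0.09  0.03] F [ 0.2 -0.7  0.3] gap 0.0703
2396 [ 0.5600603  -0.14336752  0.130873  ] [0.02537285 0.02646482 0.00770591]
t 4.1 tcp [ 0.5607 -0.1423  0.161 ] shift [ 0.0009  0.056  -0.0016] rot [-0.07 -0.09  0.03] F [-0.7 -0.2 -0.7] gap 0.0701
```

View pics/wrist2.png

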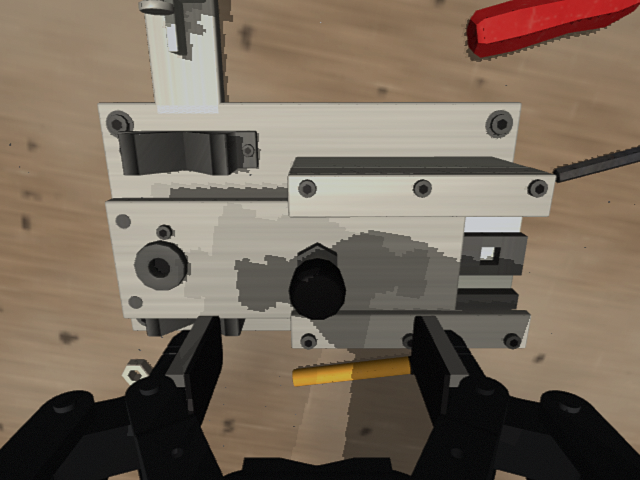

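Call:
play_rows:
  increments:
    - [0.07,[0,0.008,0],[0,0,0]]
    - [0.07,[0,0.022,-0.001],[0,0,0]]
    - [0.07,[0,0.036,-0.001],[0,0,0]]
    - [0.07,[0,0.048,-0.001],[0,0,0]]
    - [0.07,[0,0.055,-0.001],[0,0,0]]
    - [0.05,[0,0.055,-0.001],[0,0,0]]
    - [0.03,[0,0.055,-0.001],[0,0,0]]
    - [0.02,[0,0.055,-0.001],[0,0,0]]
    - [0.02,[0,0.055,-0.001],[0,0,0]]
    - [0.02,[0,0.055,-0.001],[0,0,0]]
  grip_force: 40

```text
time_s: 5.1
tool_pos: [0.5598, -0.1426, 0.106]
orientation: [-0.537, 0.459, -0.46, 0.538]
ft_force: [-0.6, -0.4, 3.8]
finger_gap: 0.0248
```

Run:
```python
from h import *
to([.5593,-.1435,.105],-np.pi/2+.158)
im,d,m=snap('wrist','wrist3')
to([.5593,-.1435,.105],-np.pi/2+.158)
```

```text
t 5.1 tcp [ 0.5598 -0.1426  0.106 ] shift [ 0.0008  0.001  -0.0006] rot [-0.07 -0.09  0.03] F [-0.6 -0.4  3.8] gap 0.0248
t 5.15 tcp [ 0.5598 -0.1426  0.106 ] shift [ 0.0009  0.001  -0.0006] rot [-0.07 -0.09  0.03] F [-0.5 -0.8  3.8] gap 0.0245
```

View pics/wrist3.png

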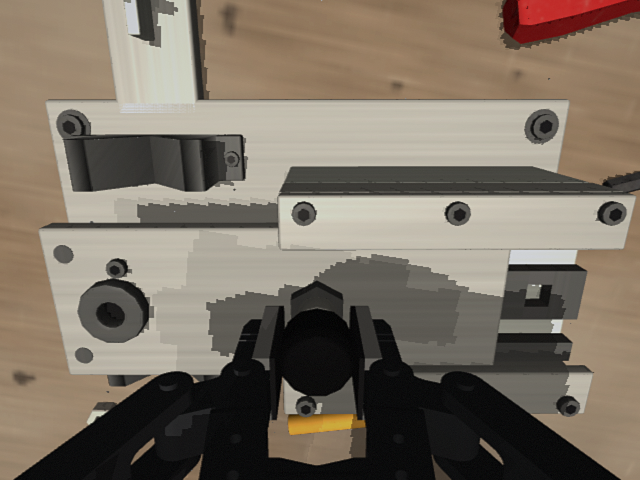

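Call:
play_rows:
  increments:
    - [0.02,[0,-0.002,0],[0,0,0]]
    - [0.02,[0,-0.004,0],[0,0,0]]
    - [0.02,[0,-0.006,0],[0,0,0]]
    - [0.02,[0,-0.008,0],[0,0,0]]
    - [0.02,[0,-0.0095,0],[0,0,0]]
    - [0.02,[0,-0.0095,0],[0,0,0]]
    - [0.02,[0.002,-0.0095,0],[0,0,0]]
    - [0.02,[0.005,-0.0095,0],[0,0,0]]
    - [0.02,[0.01,-0.0095,0],[0,0,0]]
    - [0.02,[0.015,-0.0095,0],[0,0,0]]
  grip_force: 60

```text
time_s: 6.15
tool_pos: [0.5615, -0.1548, 0.1141]
orientation: [-0.537, 0.46, -0.458, 0.539]
ft_force: [5.0, 3.4, -10.5]
finger_gap: 0.0241
```

Run:
```python
from h import *
to([.5593,-.1435,.105],-np.pi/2+.158)
```

```text
t 6.15 tcp [ 0.5615 -0.1548  0.1141] shift [-0.0115  0.0091 -0.0004] rot [ 0.02  0.02 -0.17] F [  5.    3.4 -10.5] gap 0.0241
```

Call:
play_rows:
  increments:
    - [0.02,[0.01,0,0],[0,0,0]]
    - [0.02,[0.02,0,0],[0,0,0]]
    - [0.02,[0.03,0,0],[0,0,0]]
    - [0.02,[0.04,0,0],[0,0,0]]
    - [0.02,[0.05,0,0],[0,0,0]]
    - [0.02,[0.06,0,0],[0,0,0]]
    - [0.02,[0.07,0,0],[0,0,0]]
    - [0.02,[0.079,0,0],[0,0,0]]
    - [0.02,[0.085,0,0],[0,0,0]]
    - [0.02,[0.087,0,0],[0,0,0]]

```text
time_s: 7.15
tool_pos: [0.5753, -0.2414, 0.1139]
orientation: [-0.537, 0.46, -0.458, 0.538]
ft_force: [4.4, 3.3, -9.6]
finger_gap: 0.0243
```

Run:
```python
from h import *
to([.5593,-.1435,.105],-np.pi/2+.158)
```

```text
t 7.15 tcp [ 0.5753 -0.2414  0.1139] shift [-0.0992  0.0091 -0.0004] rot [ 0.   -0.04 -0.16] F [ 4.4  3.3 -9.6] gap 0.0243
```

Call:
play_rows:
  increments:
    - [0.02,[0.002,0,0],[0,0,0]]
    - [0.02,[0.003,0,0],[0,0,0]]
    - [0.02,[0.003,0,0],[0,0,0]]
    - [0.02,[0.003,0.003,0],[0,0,0]]
    - [0.02,[0.002,0.006,0],[0,0,0]]
    - [0.02,[0.002,0.009,0],[0,0,0]]
    - [0.02,[0.001,0.0095,0],[0,0,0]]
    - [0.06,[0.001,0.0095,0],[0,0,0]]
    - [0.06,[0.001,0.0095,0],[0,0,0]]
    - [0.06,[0.001,0.0095,0],[0,0,0]]

```text
time_s: 8.15
tool_pos: [0.575, -0.2448, 0.1055]
orientation: [0.538, -0.46, 0.46, -0.537]
ft_force: [-0.7, 0.1, -0.6]
finger_gap: 0.06
```

Run:
```python
from h import *
to([.5593,-.1435,.105],-np.pi/2+.158)
im,d,m=snap('wrist','wrist4')
C=cloud(m,d)
z=C[...,2]
k=(z>.12)&(z<.15)&(np.hypot(C[...,0]-.576,C[...,1]+.2425)<.018)
Q=C[k];print(k.sum(),(Q.min(0)+Q.max(0))/2,np.ptp(Q,axis=0),np.percentile(Q[:,2],[5,50,95]))
im,d,m=snap('top','top4');C=cloud(m,d);z=C[...,2]
k=(z>.11)&(z<.15)&(np.hypot(C[...,0]-.576,C[...,1]+.2425)<.018)
```

```text
t 8.15 tcp [ 0.575  -0.2448  0.1055] shift [-0.1025  0.0004  0.0003] rot [ 0.03 -0.12  0.03] F [-0.7  0.1 -0.6] gap 0.06
5131 [ 0.57645236 -0.24305281  0.12742561] [0.02554944 0.02642622 0.01482508] [0.1231097  0.13254481 0.13375431]
```

View pics/wrist4.png

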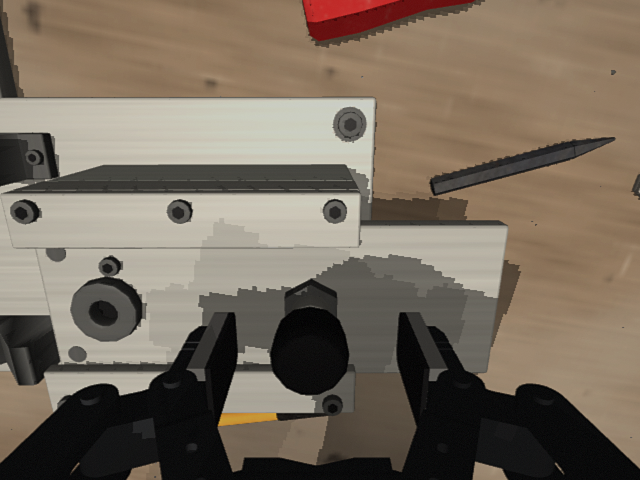

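Run:
```python
from h import *
to([.513,.242,.2],-np.pi/2-.197)
z=np.load('pics/wrist2.npz');C=cloud(dict(K=z['K'],pose=z['pose']),z['d'])
k=(C[...,2]>.12)&(np.hypot(C[...,0]-.56,C[...,1]+.1434)<.014);print(np.percentile(C[k][:,2],[5,50,95]))
```

```text
t 8.25 tcp [ 0.575  -0.2446  0.1053] shift [-0.4903 -0.0948  0.0143] rot [2.000e-02 2.023e+01 2.000e-02] F [-0.2 -0.2 -0.1] gap 0.06
[0.12612236 0.13321229 0.24077408]
```

Call:
play_rows:
  increments:
    - [0.06,[0,-0.02,0],[0,0,0]]
    - [0.06,[0,-0.06,0],[0,0,0]]
    - [0.06,[-0.015,-0.09,0],[0,0,0]]
    - [0.07,[-0.045,-0.1,0],[0,2,0]]
    - [0.07,[-0.085,-0.1,0],[0,4,0]]
    - [0.07,[-0.13,-0.1,0],[0,7,0]]
    - [0.07,[-0.175,-0.1,0],[0,10,0]]
    - [0.07,[-0.22,-0.1,0.003],[0,12,0]]
    - [0.07,[-0.265,-0.1,0.006],[0,14,0]]
    - [0.07,[-0.31,-0.1,0.01],[0,16,0]]

```text
time_s: 9.25
tool_pos: [0.5364, 0.0651, 0.2055]
orientation: [0.468, -0.53, 0.53, -0.468]
ft_force: [0.8, -0.0, 0.0]
finger_gap: 0.0699
```

Run:
```python
from h import *
to([.513,.242,.2],-np.pi/2-.197)
```

```text
t 9.25 tcp [0.5364 0.0651 0.2055] shift [-0.1727  0.0055 -0.0452] rot [-0.02  4.15  0.01] F [ 0.8 -0.   0. ] gap 0.0699
```

Call:
play_rows:
  increments:
    - [0.07,[-0.04,0,-0.01],[0,1,0]]
    - [0.07,[-0.08,0.002,-0.02],[0,2,0]]
    - [0.07,[-0.115,0.004,-0.03],[0,3,0]]
    - [0.07,[-0.145,0.005,-0.038],[0,4,0]]
    - [0.07,[-0.165,0.005,-0.044],[0,4.2,0]]
    - [0.07,[-0.176,0.005,-0.045],[0,4.2,0]]
    - [0.07,[-0.176,0.005,-0.045],[0,4.2,0]]
    - [0.07,[-0.176,0.005,-0.045],[0,4.2,0]]
    - [0.07,[-0.176,0.005,-0.045],[0,4.2,0]]
    - [0.07,[-0.176,0.005,-0.045],[0,4.2,0]]

```text
time_s: 10.25
tool_pos: [0.5142, 0.2424, 0.2003]
orientation: [0.448, -0.547, 0.547, -0.448]
ft_force: [-0.3, -0.4, -0.1]
finger_gap: 0.0699
```

Run:
```python
from h import *
im,d,m=snap('wrist','wrist5');C=cloud(m,d)
ms=masks_of('tube','wrist');print([(q['confidence'],q['mask'].sum()) for q in ms])
k=ms[0]['mask']&(C[...,2]>.004)&(d>0)
Q=C[k];mu=Q.mean(0);print(Q.min(0),Q.max(0))
# fit line on top ridge + cylinder fit
from scipy.optimize import least_squares
def f(p): # center x0,y0 at mu, angle, r fixed, z0
    dx=Q[:,0]-mu[0];dy=Q[:,1]-mu[1];n=np.array([-np.sin(p[1]),np.cos(p[1])])
    t=dx*n[0]+dy*n[1]-p[0]
    return np.hypot(t,Q[:,2]-p[2])-.0168
r=least_squares(f,[0,-.197,.017],loss='soft_l1',f_scale=.001);print(r.x,r.cost)
a=r.x[1];u=np.array([np.cos(a),np.sin(a)]);n=np.array([-u[1],u[0]])
s=(Q[:,:2]-mu[:2])@u;print('ends',s.min(),s.max(),np.ptp(s))
c=mu[:2]+n*r.x[0]+u*(np.percentile(s,.3)+np.percentile(s,99.7))/2;print('center',c,a)
to(list(c)+[.006],-np.pi/2+a)
```

```text
[(0.65, np.int64(14146))]
[0.38556493 0.20083892 0.01741187] [0.64558621 0.28225212 0.03721626]
[ 6.41354210e-05 -1.98192898e-01  1.81411422e-02] 0.0020078798160521154
ends -0.14709053210766906 0.11327511881835875 0.2603656509260278
center [0.51632312 0.24186299] -0.19819289750939156
t 10.35 tcp [0.514  0.243  0.2003] shift [0.0006 0.1943 0.0025] rot [-0.01  0.06  0.02] F [-0.6 -0.1 -0. ] gap 0.0699
```

View pics/wrist5.png

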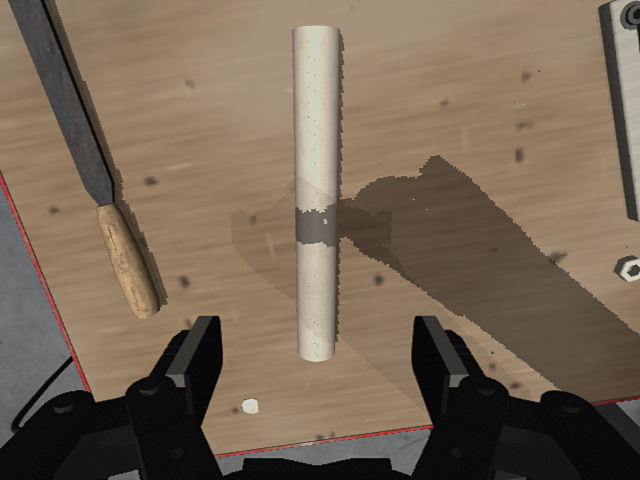

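Call:
play_rows:
  increments:
    - [0.07,[0,0.02,0.001],[0,0,0]]
    - [0.07,[0,0.055,0.002],[0,0,0]]
    - [0.07,[0.001,0.095,0.002],[0,0,0]]
    - [0.07,[0.001,0.13,0.002],[0,0,0]]
    - [0.07,[0.001,0.16,0.002],[0,0,0]]
    - [0.07,[0.001,0.18,0.002],[0,0,0]]
    - [0.07,[0.001,0.19,0.002],[0,0,0]]
    - [0.07,[0.001,0.195,0.002],[0,0,0]]
    - [0.07,[0.001,0.197,0.002],[0,0,0]]
    - [0.07,[0.001,0.197,0.002],[0,0,0]]
  grip_force: 40

```text
time_s: 11.35
tool_pos: [0.5161, 0.2427, 0.004]
orientation: [0.448, -0.546, 0.547, -0.449]
ft_force: [0.7, -0.1, 0.1]
finger_gap: 0.0703
```

Call:
play_rows:
  increments:
    - [0.06,[0,0,0],[0,0,0]]
    - [0.05,[0,0,0],[0,0,0]]
    - [0.04,[0,0,0],[0,0,0]]
    - [0.03,[0,0,0],[0,0,0]]
    - [0.025,[0,0,0],[0,0,0]]
    - [0.025,[0,0,0],[0,0,0]]
    - [0.025,[0,0,0],[0,0,0]]
    - [0.025,[0,0,0],[0,0,0]]
    - [0.025,[0,0,0],[0,0,0]]
    - [0.025,[0,0,0],[0,0,0]]

```text
time_s: 12.35
tool_pos: [0.5157, 0.2426, 0.0039]
orientation: [0.448, -0.546, 0.547, -0.449]
ft_force: [-1.4, -0.7, 5.8]
finger_gap: 0.0322
```

Run:
```python
from h import *
to([.5163,.2419,.15],-np.pi/2-.198)
```

```text
t 12.35 tcp [0.5157 0.2426 0.0039] shift [ 0.0006 -0.1461  0.0008] rot [-0.03  0.11 -0.02] F [-1.4 -0.7  5.8] gap 0.0322
```

Call:
play_rows:
  increments:
    - [0.025,[0,-0.01,0],[0,0,0]]
    - [0.025,[0,-0.03,0],[0,0,0]]
    - [0.025,[0,-0.06,0],[0,0,0]]
    - [0.025,[0,-0.09,0],[0,0,0]]
    - [0.025,[0,-0.115,0],[0,0,0]]
    - [0.025,[0,-0.135,0],[0,0,0]]
    - [0.025,[0,-0.145,0],[0,0,0]]
    - [0.025,[0,-0.146,0],[0,0,0]]
    - [0.025,[0,-0.146,0],[0,0,0]]
    - [0.025,[0,-0.146,0],[0,0,0]]
  grip_force: 60

```text
time_s: 13.35
tool_pos: [0.5146, 0.242, 0.148]
orientation: [-0.45, 0.547, -0.546, 0.448]
ft_force: [-0.1, 0.4, -2.2]
finger_gap: 0.0318
```

Run:
```python
from h import *
to([.526,-.063,.15],-np.pi/2+.158)
```

```text
t 13.35 tcp [0.5146 0.242  0.148 ] shift [ 0.297  -0.0017  0.0706] rot [  0.12 -20.28   0.06] F [-0.1  0.4 -2.2] gap 0.0318
```

Call:
play_rows:
  increments:
    - [0.025,[0.01,0,0.002],[0,-0.5,0]]
    - [0.025,[0.035,-0.002,0.008],[0,-2,0]]
    - [0.025,[0.07,-0.002,0.016],[0,-5,0]]
    - [0.025,[0.11,-0.002,0.026],[0,-8,0]]
    - [0.025,[0.15,-0.002,0.036],[0,-11,0]]
    - [0.025,[0.19,-0.002,0.046],[0,-14,0]]
    - [0.025,[0.23,-0.002,0.055],[0,-17,0]]
    - [0.025,[0.263,-0.002,0.063],[0,-19,0]]
    - [0.025,[0.285,-0.002,0.068],[0,-20,0]]
    - [0.025,[0.295,-0.002,0.07],[0,-20.3,0]]

```text
time_s: 14.35
tool_pos: [0.5257, -0.0643, 0.1506]
orientation: [0.538, -0.46, 0.46, -0.536]
ft_force: [0.3, 0.6, -2.5]
finger_gap: 0.0319
```

Call:
play_rows:
  increments:
    - [0.025,[0.001,0,0],[0,0,0]]
    - [0.025,[0.001,0,0],[0,0,0]]
    - [0.025,[0.001,0,0],[0,0,0]]
    - [0.025,[0.001,0,0],[0,0,0]]
    - [0.025,[0.001,0,0],[0,0,0]]
    - [0.025,[0.001,0,0],[0,0,0]]
    - [0.025,[0.001,0,0],[0,0,0]]
    - [0.025,[0.001,0,0],[0,0,0]]
    - [0.025,[0.001,0,0],[0,0,0]]
    - [0.025,[0.001,0,0],[0,0,0]]

```text
time_s: 15.35
tool_pos: [0.5269, -0.0615, 0.1513]
orientation: [-0.538, 0.459, -0.459, 0.538]
ft_force: [-0.8, 0.5, -2.4]
finger_gap: 0.0318
```

```bash
cat > tubefit.py <<'E'
from h import *
from scipy.optimize import least_squares
def tubefit(Q,a0):
    mu=Q.mean(0)
    def f(p):
        dx=Q[:,0]-mu[0];dy=Q[:,1]-mu[1]
        c,s=np.cos(p[1]),np.sin(p[1])
        t=-dx*s+dy*c-p[0]; l=dx*c+dy*s
        return np.hypot(t,Q[:,2]-p[2]-p[3]*l)-.0168
    r=least_squares(f,[0,a0,mu[2]-.014,0],loss='soft_l1',f_scale=.001).x
    u=np.array([np.cos(r[1]),np.sin(r[1])]);n=np.array([-u[1],u[0]])
    s=(Q[:,:2]-mu[:2])@u
    return mu[:2]+n*r[0],u,r,s.min(),s.max()
E
python3 - <<'E'
from tubefit import *
to([.526,-.063,.15],-np.pi/2+.158)
T=read_state()['tool_pos']
for cam in ['wrist','top']:
    im,d,m=snap(cam,cam+'6');C=cloud(m,d)
    ms=masks_of('tube',cam);print([(q['confidence'],q['mask'].sum(),q['centre']) for q in ms])
    k=ms[0]['mask']&(d>0)&(C[...,2]>.13)&(C[...,2]<.2)
    c,u,r,a,b=tubefit(C[k],.158)
    print(cam,'pt',c,'ang',r[1],'z0,slope',r[2:],'ends',c+u*a,c+u*b,b-a, 'lateral offset of TCP', (T[:2]-c)@[-u[1],u[0]], 'tcp along from ends',(T[:2]-c)@u-np.array([a,b]))
E
```

```text
t 15.35 tcp [ 0.5269 -0.0615  0.1513] shift [ 0.0013  0.0013 -0.0011] rot [-0.    0.02  0.  ] F [-0.8  0.5 -2.4] gap 0.0318
[(0.76, np.int64(47929), [316.7, 208.0])]
wrist pt [ 0.5735524  -0.05501511] ang 0.15662983475507544 z0,slope [ 0.16534812 -0.00136393] ends [ 0.48122919 -0.0695951 ] [ 0.63322288 -0.04559174] 0.1538773676862677 lateral offset of TCP 0.0008763832777961011 tcp along from ends [ 0.04633956 -0.10753781]
[(0.63, np.int64(114), [265.3, 166.2])]
top pt [ 0.64074701 -0.04169752] ang 0.2284522148396702 z0,slope [ 0.16347943 -0.01516305] ends [ 0.63054591 -0.04406939] [ 0.64967583 -0.03962147] 0.019640214627008372 lateral offset of TCP 0.006502052453443223 tcp along from ends [-0.10493502 -0.12457523]
```

View pics/wrist6.png

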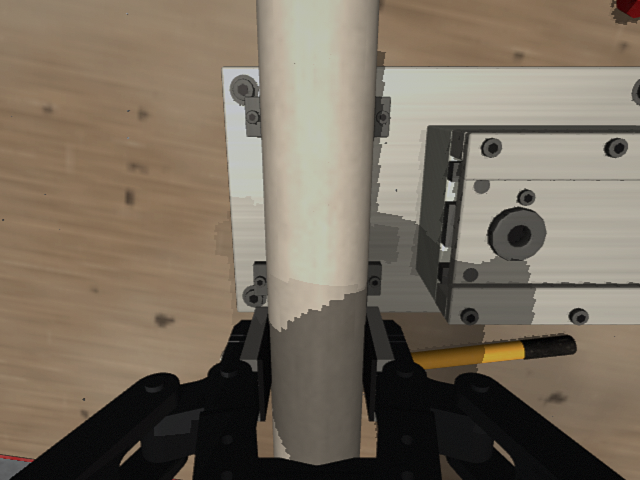

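View pics/top6.png

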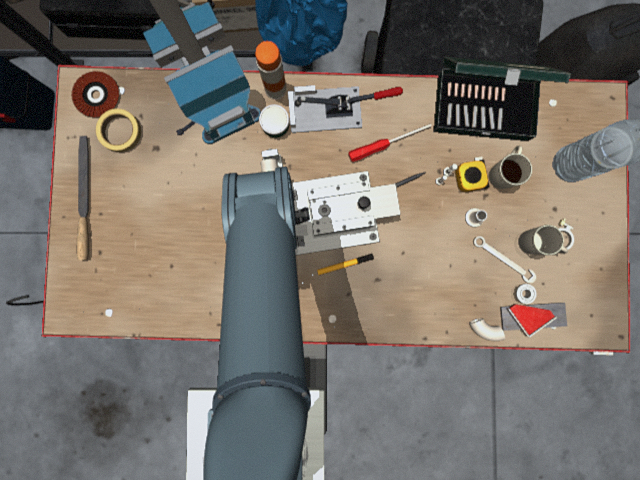

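Call:
play_rows:
  increments:
    - [0.025,[0,0.008,0.003],[0,0,0]]
    - [0.025,[0,0.022,0.007],[0,0,0]]
    - [0.025,[0,0.038,0.0105],[0,0,0]]
    - [0.025,[0,0.054,0.0105],[0,0,0]]
    - [0.025,[0,0.07,0.0105],[0,0,0]]
    - [0.025,[0,0.083,0.0105],[0,0,0]]
    - [0.025,[0,0.092,0.0105],[0,0,0]]
    - [0.025,[0,0.098,0.0105],[0,0,0]]
    - [0.025,[0,0.1,0.0105],[0,0,0]]
    - [0.025,[0,0.1,0.0105],[0,0,0]]

```text
time_s: 16.55
tool_pos: [0.5374, -0.0598, 0.0513]
orientation: [-0.538, 0.459, -0.459, 0.538]
ft_force: [0.2, 0.8, -1.6]
finger_gap: 0.0314
```

Run:
```python
from h import *
J=np.array([.5459,-.0596]);ux=np.array([.9875,.1573])
to(list(J-.008*ux)+[.041],-np.pi/2+.158)
s=read_state();print((s['tool_pos'][:2]-J)@ux,(s['tool_pos'][:2]-J)@[-.1573,.9875])
im,d,m=snap('wrist','wrist7');
im,d,m=snap('scene','scene7');
cv2.imwrite('pics/scene7c.png',cv2.resize(im[180:320,220:420,::-1],None,fx=4,fy=4)[:600,:800])
```

```text
t 16.55 tcp [ 0.5374 -0.0598  0.0513] shift [0.0012 0.0103 0.0004] rot [-0.01  0.02  0.  ] F [ 0.2  0.8 -1.6] gap 0.0314
-0.008446980749961246 0.0011737530257278218
```

View pics/wrist7.png

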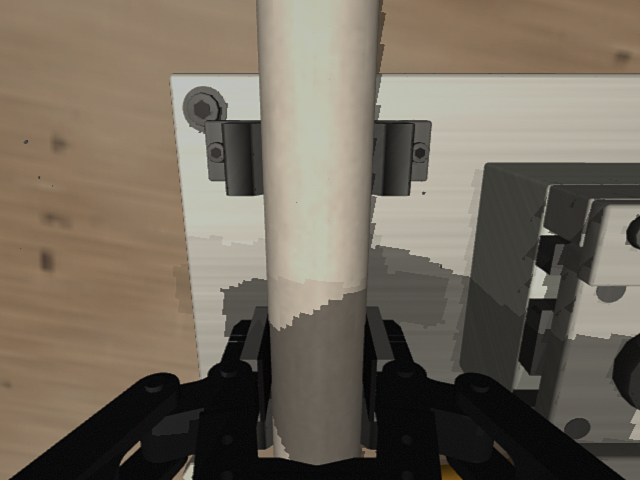

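View pics/scene7c.png

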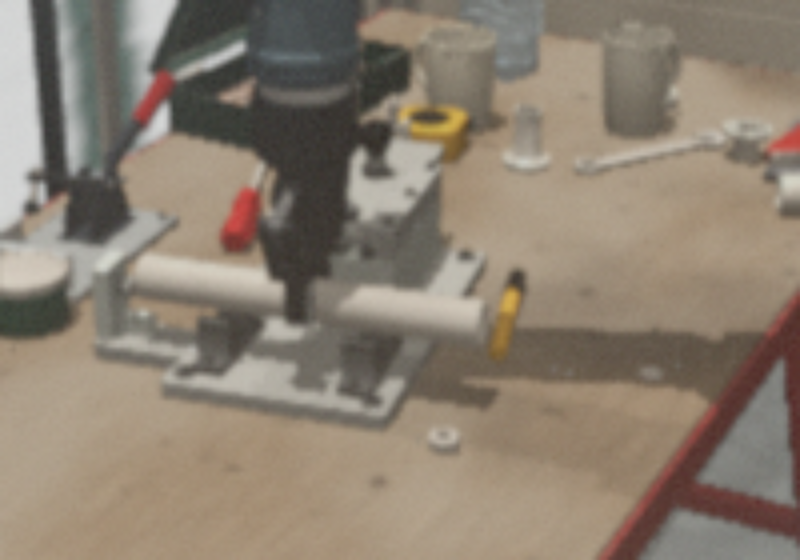

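Call:
play_rows:
  increments:
    - [0.025,[0,0.002,0],[0,0,0]]
    - [0.025,[0,0.004,0],[0,0,0]]
    - [0.025,[0,0.006,0],[0,0,0]]
    - [0.025,[0,0.0075,0],[0,0,0]]
    - [0.025,[0,0.0085,0],[0,0,0]]
    - [0.025,[0,0.0093,0],[0,0,0]]
    - [0.025,[0,0.01,0],[0,0,0]]
    - [0.025,[0,0.0105,0],[0,0,0]]
    - [0.025,[0,0.0105,0],[0,0,0]]
    - [0.025,[0,0.0105,0],[0,0,0]]

```text
time_s: 17.65
tool_pos: [0.5374, -0.0601, 0.0409]
orientation: [0.538, -0.459, 0.459, -0.538]
ft_force: [-0.5, -1.8, 1.2]
finger_gap: 0.0316
```

Run:
```python
from h import *
J=np.array([.5459,-.0596]);ux=np.array([.9875,.1573])
to(list(J)+[.041],-np.pi/2+.158)
```

```text
t 17.65 tcp [ 0.5374 -0.0601  0.0409] shift [ 0.0008 -0.      0.0085] rot [-0.02  0.01  0.02] F [-0.5 -1.8  1.2] gap 0.0316
```

Call:
play_rows:
  increments:
    - [0.025,[0,0,0.001],[0,0,0]]
    - [0.025,[0,0,0.002],[0,0,0]]
    - [0.025,[0,0,0.003],[0,0,0]]
    - [0.025,[0,0,0.004],[0,0,0]]
    - [0.025,[0,0,0.005],[0,0,0]]
    - [0.025,[0,0,0.006],[0,0,0]]
    - [0.025,[0,0,0.007],[0,0,0]]
    - [0.025,[0,0,0.007],[0,0,0]]
    - [0.025,[0,0,0.007],[0,0,0]]
    - [0.025,[0,0,0.007],[0,0,0]]

```text
time_s: 18.65
tool_pos: [0.5419, -0.0594, 0.0409]
orientation: [0.539, -0.46, 0.458, -0.537]
ft_force: [-7.9, -2.0, 9.8]
finger_gap: 0.0317
```

Run:
```python
from h import *
J=np.array([.5459,-.0596]);ux=np.array([.9875,.1573])
to(list(J)+[.041],-np.pi/2+.158)
```

```text
t 18.65 tcp [ 0.5419 -0.0594  0.0409] shift [ 0.0008 -0.0002  0.0039] rot [ 0.26 -0.    0.03] F [-7.9 -2.   9.8] gap 0.0317
```

Call:
play_rows:
  increments:
    - [0.025,[0,-0.0006,0.001],[0,0,0]]
    - [0.025,[0,-0.0006,0.0015],[0,0,0]]
    - [0.025,[0,-0.0006,0.002],[0,0,0]]
    - [0.025,[0,-0.0006,0.0025],[0,0,0]]
    - [0.025,[0,-0.0006,0.003],[0,0,0]]
    - [0.025,[0,-0.0006,0.003],[0,0,0]]
    - [0.025,[0,-0.0006,0.003],[0,0,0]]
    - [0.025,[0,-0.0006,0.003],[0,0,0]]
    - [0.025,[0,-0.0006,0.003],[0,0,0]]
    - [0.025,[0,-0.0006,0.003],[0,0,0]]

```text
time_s: 19.65
tool_pos: [0.5456, -0.0586, 0.0411]
orientation: [0.539, -0.459, 0.458, -0.537]
ft_force: [-6.0, -2.2, 4.7]
finger_gap: 0.0314
```

Run:
```python
from h import *
J=np.array([.5459,-.0596]);ux=np.array([.9875,.1573])
to(list(J)+[.041],-np.pi/2+.158)
im,d,m=snap('scene','scene8');
cv2.imwrite('pics/scene8c.png',cv2.resize(im[220:300,230:350,::-1],None,fx=6,fy=6)[:600,:800])
```

```text
t 19.65 tcp [ 0.5456 -0.0586  0.0411] shift [0.0011 0.0001 0.0001] rot [0.17 0.03 0.01] F [-6.  -2.2  4.7] gap 0.0314
```

View pics/scene8c.png

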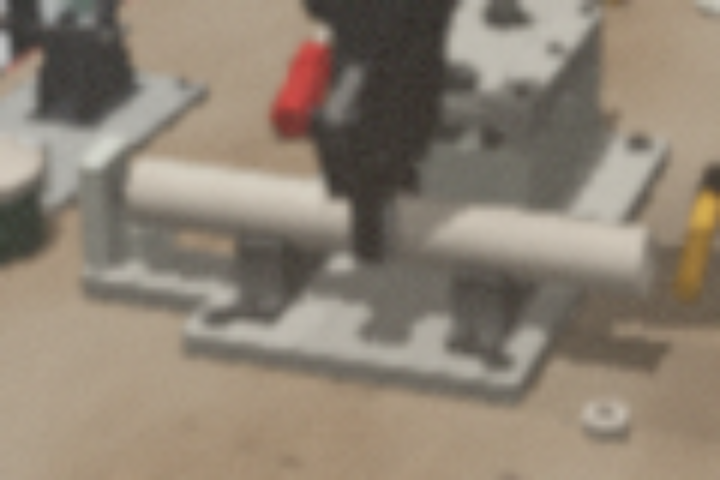

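Call:
play_rows:
  increments:
    - [0.025,[0,0,0.0005],[0,0,0]]
    - [0.025,[0,0,0.001],[0,0,0]]
    - [0.025,[0,0,0.0015],[0,0,0]]
    - [0.025,[0,0,0.002],[0,0,0]]
    - [0.025,[0,0,0.0025],[0,0,0]]
    - [0.025,[0,0,0.003],[0,0,0]]
    - [0.025,[0,0,0.003],[0,0,0]]
    - [0.025,[0,0,0.003],[0,0,0]]
    - [0.025,[0,0,0.003],[0,0,0]]
    - [0.025,[0,0,0.003],[0,0,0]]

```text
time_s: 20.7
tool_pos: [0.5457, -0.0587, 0.041]
orientation: [0.54, -0.461, 0.457, -0.535]
ft_force: [-13.9, -3.6, 12.7]
finger_gap: 0.0319
```

Call:
play_rows:
  increments:
    - [0.025,[0,-0.0003,-0.0015],[0,0,0]]
    - [0.025,[0,-0.0005,-0.0025],[0,0,0]]
    - [0.025,[0,-0.0005,-0.0025],[0,0,0]]
    - [0.036,[0,-0.0005,-0.0025],[0,0,0]]
    - [0.042,[0,-0.0005,-0.0025],[0,0,0]]
    - [0.055,[0,-0.0005,-0.0025],[0,0,0]]
    - [0.06,[0,-0.0005,-0.0025],[0,0,0]]
    - [0.06,[0,-0.0005,-0.0025],[0,0,0]]
    - [0.06,[0,-0.0005,-0.0025],[0,0,0]]
    - [0.06,[0,-0.0005,-0.0025],[0,0,0]]
  grip_force: 20

```text
time_s: 21.7
tool_pos: [0.5476, -0.0581, 0.0419]
orientation: [-0.538, 0.459, -0.459, 0.538]
ft_force: [-1.5, 0.6, 0.8]
finger_gap: 0.0603
```

Call:
play_rows:
  increments:
    - [0.06,[0,-0.01,0],[0,0,0]]
    - [0.06,[0,-0.03,0],[0,0,0]]
    - [0.06,[0,-0.055,0],[0,0,0]]
    - [0.06,[0,-0.085,0],[0,0,0]]
    - [0.06,[0,-0.115,0],[0,0,0]]
    - [0.06,[0,-0.14,0],[0,0,0]]
    - [0.06,[0,-0.155,0],[0,0,0]]
    - [0.06,[0,-0.16,0],[0,0,0]]
    - [0.06,[0,-0.16,0],[0,0,0]]
    - [0.06,[0,-0.16,0],[0,0,0]]

```text
time_s: 22.7
tool_pos: [0.5469, -0.0582, 0.2012]
orientation: [0.538, -0.459, 0.459, -0.538]
ft_force: [0.6, 0.3, -0.2]
finger_gap: 0.06
```

Run:
```python
from tubefit import *
from fit import fitjig
im,d,m=snap('wrist','wrist9');C=cloud(m,d)
ms=masks_of('tube','wrist');print([(q['confidence'],q['mask'].sum(),q['centre']) for q in ms])
k=ms[0]['mask']&(d>0)&(C[...,2]>.05)&(C[...,2]<.08)
c,u,r,a,b=tubefit(C[k],.158)
print('ang',r[1],'z',r[2:],'ends',c+u*a,c+u*b,b-a)
J=np.array([.5459,-.0596]);ux=np.array([.9875,.1573]);mid=c+u*(a+b)/2
print('jig x,y of mid',(mid-J)@ux,(mid-J)@[-ux[1],ux[0]])
print(fitjig(C,[.5459,-.0596,.158],op=.1))
to([.5759,-.2431,.16],-np.pi/2+.158)
```

```text
[(0.69, np.int64(17540), [315.5, 189.2]), (0.21, np.int64(966), [631.3, 256.3])]
ang 0.1576129950980358 z [ 0.05507147 -0.00104185] ends [ 0.41746649 -0.07992184] [ 0.67542718 -0.03892383] 0.26119830959081736
jig x,y of mid 0.0005678683190814119 8.893520226936067e-05
(array([ 0.54604656, -0.05955033,  0.15834453]), np.float64(0.005970528770556038))
t 22.8 tcp [ 0.5468 -0.0581  0.2008] shift [ 0.1873  0.0407 -0.0004] rot [ 0.11  0.03 -0.03] F [-0.   0.4 -0.4] gap 0.06
```

View pics/wrist9.png

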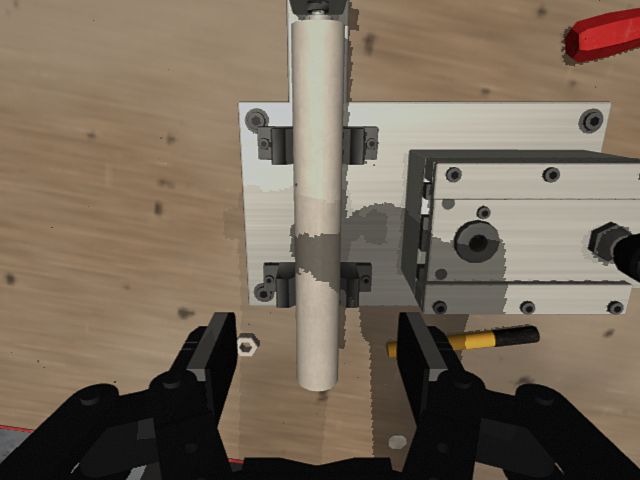

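Call:
play_rows:
  increments:
    - [0.06,[0.01,0,0],[0,0,0]]
    - [0.06,[0.035,0,0],[0,0,0]]
    - [0.07,[0.07,0.005,0],[0,0,0]]
    - [0.07,[0.105,0.015,0],[0,0,0]]
    - [0.07,[0.14,0.025,0],[0,0,0]]
    - [0.07,[0.167,0.033,0],[0,0,0]]
    - [0.07,[0.182,0.039,0],[0,0,0]]
    - [0.07,[0.187,0.04,0],[0,0,0]]
    - [0.07,[0.187,0.04,0],[0,0,0]]
    - [0.07,[0.187,0.04,0],[0,0,0]]

```text
time_s: 23.8
tool_pos: [0.5775, -0.2409, 0.1622]
orientation: [-0.538, 0.458, -0.458, 0.539]
ft_force: [0.3, -0.5, -0.4]
finger_gap: 0.07
```

Run:
```python
from h import *
im,d,m=snap('wrist','wrist10');C=cloud(m,d)
z=C[...,2]
k=(z>.127)&(z<.14)&(np.hypot(C[...,0]-.5765,C[...,1]+.243)<.03)
Q=C[k];c=(Q.min(0)+Q.max(0))/2;print(k.sum(),c,np.ptp(Q,axis=0))
to([c[0],c[1],.105],-np.pi/2+.158)
```

```text
2377 [ 0.57601324 -0.24292176  0.13114777] [0.02562317 0.02643496 0.00823893]
t 23.85 tcp [ 0.5776 -0.2409  0.1624] shift [ 0.0018  0.0574 -0.0019] rot [-0.05  0.16 -0.04] F [ 0.4  0.4 -0.1] gap 0.07
```

View pics/wrist10.png

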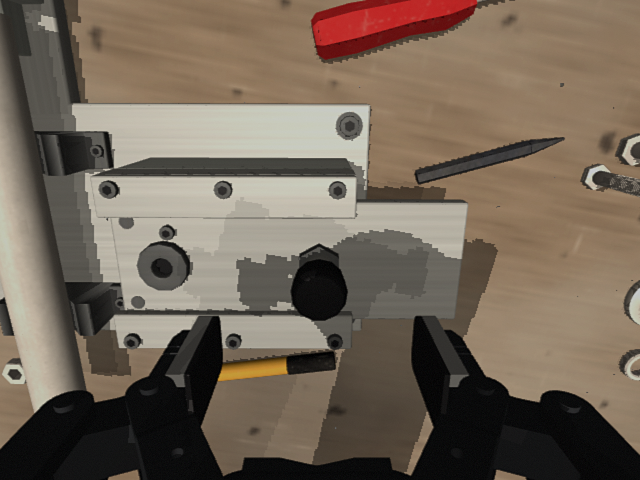

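Knob at (319,290), between the fingers. Descend and grip.

Call:
play_rows:
  increments:
    - [0.07,[0.001,0.01,-0.001],[0,0,0]]
    - [0.07,[0.001,0.024,-0.001],[0,0,0]]
    - [0.07,[0.001,0.038,-0.001],[0,0,0]]
    - [0.07,[0.001,0.05,-0.001],[0,0,0]]
    - [0.07,[0.001,0.057,-0.001],[0,0,0]]
    - [0.05,[0.001,0.057,-0.001],[0,0,0]]
    - [0.03,[0.001,0.057,-0.001],[0,0,0]]
    - [0.02,[0.001,0.057,-0.001],[0,0,0]]
    - [0.02,[0.001,0.057,-0.001],[0,0,0]]
    - [0.02,[0.001,0.057,-0.001],[0,0,0]]
  grip_force: 60

```text
time_s: 24.85
tool_pos: [0.5765, -0.2422, 0.1059]
orientation: [-0.538, 0.459, -0.458, 0.539]
ft_force: [-3.0, 3.9, 4.7]
finger_gap: 0.0244
```

Call:
play_rows:
  increments:
    - [0.02,[0,-0.002,0],[0,0,0]]
    - [0.02,[0,-0.004,0],[0,0,0]]
    - [0.02,[0,-0.006,0],[0,0,0]]
    - [0.02,[0,-0.008,0],[0,0,0]]
    - [0.02,[0,-0.0095,0],[0,0,0]]
    - [0.02,[0,-0.0095,0],[0,0,0]]
    - [0.02,[-0.002,-0.0095,0],[0,0,0]]
    - [0.02,[-0.005,-0.0095,0],[0,0,0]]
    - [0.02,[-0.01,-0.0095,0],[0,0,0]]
    - [0.02,[-0.015,-0.0095,0],[0,0,0]]

```text
time_s: 25.85
tool_pos: [0.5745, -0.231, 0.1145]
orientation: [0.538, -0.458, 0.46, -0.537]
ft_force: [4.8, -2.3, -9.4]
finger_gap: 0.0241
```

Run:
```python
from h import *
to([.5598,-.1426,.1141],-np.pi/2+.158)
```

```text
t 25.85 tcp [ 0.5745 -0.231   0.1145] shift [-0.0896  0.0002 -0.0007] rot [-0.09 -0.05  0.16] F [ 4.8 -2.3 -9.4] gap 0.0241
```

Call:
play_rows:
  increments:
    - [0.02,[-0.01,0,0],[0,0,0]]
    - [0.02,[-0.02,0,0],[0,0,0]]
    - [0.02,[-0.03,0,0],[0,0,0]]
    - [0.02,[-0.04,0,0],[0,0,0]]
    - [0.02,[-0.05,0,0],[0,0,0]]
    - [0.02,[-0.06,0,0],[0,0,0]]
    - [0.02,[-0.07,0,0],[0,0,0]]
    - [0.02,[-0.079,0,0],[0,0,0]]
    - [0.02,[-0.085,0,0],[0,0,0]]
    - [0.02,[-0.087,0,0],[0,0,0]]

```text
time_s: 26.85
tool_pos: [0.5606, -0.1433, 0.1145]
orientation: [-0.538, 0.458, -0.459, 0.538]
ft_force: [5.5, -1.7, -9.5]
finger_gap: 0.0242
```

Run:
```python
from h import *
to([.5598,-.1426,.1141],-np.pi/2+.158)
```

```text
t 26.85 tcp [ 0.5606 -0.1433  0.1145] shift [-0.0008  0.0004 -0.0006] rot [-0.05  0.04  0.05] F [ 5.5 -1.7 -9.5] gap 0.0242
```

Call:
play_rows:
  increments:
    - [0.02,[-0.002,0,0],[0,0,0]]
    - [0.02,[-0.004,0,0],[0,0,0]]
    - [0.02,[-0.004,0,0],[0,0,0]]
    - [0.02,[-0.004,0.003,0],[0,0,0]]
    - [0.02,[-0.003,0.006,0],[0,0,0]]
    - [0.02,[-0.002,0.009,0],[0,0,0]]
    - [0.02,[-0.001,0.0095,0],[0,0,0]]
    - [0.06,[-0.001,0.0095,0],[0,0,0]]
    - [0.06,[-0.001,0.0095,0],[0,0,0]]
    - [0.06,[-0.001,0.0095,0],[0,0,0]]

```text
time_s: 27.85
tool_pos: [0.5597, -0.1424, 0.105]
orientation: [0.538, -0.459, 0.459, -0.538]
ft_force: [0.3, -0.2, -0.5]
finger_gap: 0.0602
```

Call:
play_rows:
  increments:
    - [0.06,[0,-0.01,0],[0,0,0]]
    - [0.06,[0,-0.03,0],[0,0,0]]
    - [0.06,[0,-0.055,0],[0,0,0]]
    - [0.06,[0,-0.085,0],[0,0,0]]
    - [0.06,[0,-0.115,0],[0,0,0]]
    - [0.06,[0,-0.14,0],[0,0,0]]
    - [0.06,[0,-0.155,0],[0,0,0]]
    - [0.06,[0,-0.16,0],[0,0,0]]
    - [0.06,[0,-0.16,0],[0,0,0]]
    - [0.06,[0,-0.16,0],[0,0,0]]

```text
time_s: 28.85
tool_pos: [0.5594, -0.1422, 0.2641]
orientation: [0.538, -0.459, 0.458, -0.538]
ft_force: [-0.2, 0.5, -1.3]
finger_gap: 0.0596
```

Run:
```python
from tubefit import *
from fit import fitjig
im,d,m=snap('wrist','wrist11');C=cloud(m,d);z=C[...,2]
J=np.array([.546,-.0596]);ux=np.array([.9875,.1573]);uy=np.array([-ux[1],ux[0]])
k=(z>.125)&(z<.145)&(np.hypot(C[...,0]-.5595,C[...,1]+.1433)<.018)
Q=C[k];c=(Q.min(0)+Q.max(0))/2;print('knob',c,np.percentile(Q[:,2],[50,95]),'jig',(c[:2]-J)@ux,(c[:2]-J)@uy)
X=(C[...,:2]-J)@ux;Y=(C[...,:2]-J)@uy
k=(abs(X)<.03)&(z>.08)&(z<.092)&(Y>-.1)&(Y<.06);print('nose y',np.percentile(Y[k],[99,100]))
k=((X>.036)|(X<-.036))&(abs(X)<.16)&(abs(Y)<.019)&(z>.05)&(z<.08)&(X<.128)
c,u,r,a,b=tubefit(C[k],.158);print('tube ang',r[1],'z',r[2],'ends jigx',(c+u*a-J)@ux,(c+u*b-J)@ux,'jigy',(c-J)@uy)
print(read_state()['time_s'])
```

```text
knob [ 0.55969464 -0.1426626   0.13018531] [0.13266473 0.1340278 ] jig 0.00045771081311794375 -0.08417848305436813
nose y [0.02742963 0.02889881]
tube ang 0.1577981296369563 z 0.055094760072317915 ends jigx -0.13053284440224996 0.12799508179815086 jigy 0.0001428105469991098
28.9
```

View pics/wrist11.png

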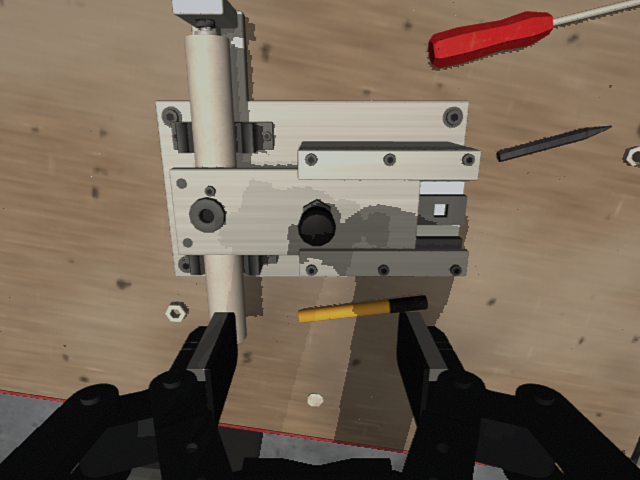

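```bash
python3 -c "
from rig import *
print(close_job())"
```

```text
the job is handed in; nothing more can be done
None
```

The job is done and handed in at about 29 s of the 66 s allowed. I got no verdict back.

- **Opening:** I pulled the knob, slid the plate about 100 mm to its open stop and lowered the pin. The knob top measured about 133 mm, which is its pin-down height; it would sit near 138 mm if the pin were only riding.
- **Tube:** I lowered it slowly into both V-blocks with the end about 8 mm short of the stop. I then pushed it forward until it stopped moving and the push force rose to about 14 N, and released it.
- **Closing:** I pulled the knob again, slid the plate back over the tube to the closed stop, dropped the pin and lifted the gripper clear.

**Last checks, from the wrist camera:**

| Check | Measured | Expected |
|---|---|---|
| Knob top height | 132.7 mm | 132.5 mm (pin down) |
| Knob position along jig y | -84.2 mm | -85 mm |
| Plate nose | about 28 mm | 28 mm |
| Tube offset across the V-blocks | 0.1 mm | within 4 mm |
| Tube angle to the jig line | under 0.001 rad | below 0.04 rad |
| Tube centre height | 55.1 mm | 53.8 mm (limit 4 mm) |

- **Height reading:** the camera depth read about 1 mm high on the tube throughout, so the true height difference is probably smaller.
- **Tube along the jig:** before closing, its centre was 0.6 mm from the seat. In the last check I cut off points at 128 mm, so that reading does not confirm the stop end.
- **Bystanders:** the nut, marker and punch look undisturbed in the last wrist picture. I did not recheck the ferrule after the final slide, but the arm did not go near it.

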